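# Run a curtain carrier round a bent track corner to its end stop

## Task

Put the orange curtain carrier into the open end of the curved track and run it, without jamming or forcing it, all the way round the corner until it has clicked past the spring catch and stays parked against the rubber buffer of the red end stop. Be gentle with the buffer, do not drive it solid, then let go; leave the white carrier and the other things on the table where they are.

Things in the scene. Friction and masses are not known exactly. Their poses are not given: they have to be found in the camera images.
- carrier_center (a point): The orange carrier, about 0.2 kg, upright on the table. Nylon glide 54 mm long (x) x 36 wide (y) x 24 high, ends rounded to half circles in plan. From its top stands a steel hanger plate 34 long (x), 8 thick (y), from 24 to 78 above the underside, centred: grip it across its thickness. Point: on the centre line, 39 above the underside. z up; either end may lead.
- track: Galvanised C-track fixed to the table, slot up: 33 mm high, 46 wide, floor 3 thick, inside 40 wide and 27 high, slot on top 16 wide for the hanger plate. Origin on the table, on the centre line at the mouth; x runs into the track, z up. Its course: 120 straight, a bolted splice, a 90 degree bend to the left (its y) of 250 centre-line radius, then 175 straight with the end stop.
- mouth (a point): Mouth of the track: where the covered track begins, on the centre line, on top of its floor (3 above the table); axes as the track's. Before it 80 mm of bare floor, 46 wide, is left as a tongue for setting a carrier down; over the last 23 before the mouth the side walls are belled out, to about 60 wide.
- splice (a point): Splice between the first straight and the corner piece, 120 mm from the mouth, on the floor; axes as the track's. Bend and last straight are one rigid piece set by hand: it is turned about this point (about z) by up to 0.07 rad either way, NOT measured, so feel or see its real course. Carrier and track should not press on each other with over 30 N (all contacts summed).
- catch (a joint): Spring catch of the red clamp-on end stop: an upright brass nose in the left wall (inside of the bend), standing 9 mm into the track, 60 to 84 after the end of the bend (where: not measured). 0 m when out, grows as it is pressed in. It yields to a push of 3 to 12 N along the track and snaps out behind the carrier once that has pushed the buffer in by about 4 mm.
- buffer (a joint): Sprung rubber buffer of the end stop, its face 46 mm beyond the catch: 0 m when free, grows as the carrier pushes it in, about 1 N per mm, solid at 0.013. With a carrier parked between catch and buffer it stays in by about 0.003.
- spare_center (a point): The white carrier, same shape as the orange one, not to be used; point as on the orange one.
- snips: Tin snips with red handles, lying; origin at the pivot.
- fishplate: Flat dark steel splice plate 85 x 22 x 4 mm lying on the table inside the curve; origin at the middle of its underside.
- driver: Screwdriver with green handle, lying.
- hammer: Hammer, lying.
- tape: Black and red tape measure, 75 x 42 x 70 mm high; origin under its middle.

How it is judged:
By the outcome, as a careful person would: the job done as asked, in the order asked, and still so for the second after the job is handed in, with the robot touching nothing.
It also fails if it takes over 72 s, if anything falls off the work surface, if the arm or the gripper's body presses on something with over 40 N, if the wrist force passes 120 N, or if a joint passes its speed limit or range.

## Robot

A 7-joint arm with a two-finger parallel gripper is mounted at the origin on the work surface. World frame = base frame: x ahead of the robot, y to its left, z up, the work surface at z = 0. Lengths are in m, angles in rad, forces in N, time in s.
With the tool pointing down it reaches from about 0.4 to 0.9 m from the base axis. Payload 5.6 kg.
Tool frame: the origin (TCP) lies midway between the tips of the shut fingers; the grasp point (between the pads) lies 19 mm behind it; z points along the fingers, y is the line along which they close (so a half turn about z gives the same grasp; the last joint's range is limited). The gripper opens to 92 mm and grips with 3 to 60 N. Pads are 20 mm wide; open, the fingers measure 128 mm over their backs; the gripper's body (75 mm by 189 mm) begins 69 mm behind the grasp point.
Start: joints at [1.153, 0.468, -0.012, 1.603, 0.006, 1.071, -0.056], TCP at [0.238, -0.605, 0.215] pointing down, gripper open.
Joint ranges: [-2.53, 2.53], [-0.31, 2.02], [-1.57, 1.55], [0.28, 2.44], [-1.29, 4.43], [0.15, 1.84], [-2.92, 2.92]. Speed limits (rad/s): [2.57, 2.57, 3.14, 3.14, 3.14, 3.14, 3.14].

## Interface

Orientations are given as a 3x3 rotation matrix whose columns are the frame's x, y, z axes.
In Python, from station import env, effector, solver, viewer, workorder, search_frame, tip_of gives the robot as it stands. Calls block until the motion is done:
- env.reach(position, orientation): joint-space move of the TCP to a pose.
- env.movel(position, frame=None, rate=0.15): straight line of the TCP; frame=None keeps the orientation; rate is the mean speed in m/s.
- env.goto_joints(angles): joint-space move.
- effector.release() and effector.grasp(squeeze=None): open the fingers fully, or close them until they stop; squeeze is the grip in N (None keeps the last).
- env.pause(seconds).
- solver.inverse_kinematics(position, orientation): joint angles nearest the present ones, or None.
- env.sense(): the state.
- viewer.read_camera(name): name is "scene" or "top" or "wrist"; returns (picture, depth): 400x640x3 uint8, red, green, blue; 400x640 float32, m along the optical axis (not along the pixel's ray), 0 where there is no reading.
- viewer.camera_info(name): a dict with "intrinsics" (3x3 intrinsics, pixels), "dist_coeffs" ([k1, k2, p1, p2, k3] as OpenCV has them; the pictures are not rectified), "eye" and "rotation" of the camera in the world; the wrist camera has in their place "T_tool_cam" (4x4, takes a point from camera to tool coordinates, whose origin is the TCP and whose axes are the flange's). Camera axes: x right, y up, looking along -z (the intrinsics and any distortion apply to the point x, -y, -z); pixel columns grow to the right and rows downward; lengths in m; the calibration is good to about 2 mm. A picture is of the moment at which its call begins: read the wrist's pose just before it. camera_info takes no time and is no camera call.
A pose or a line that the arm cannot do raises env.PlanningError and nothing moves.
- workorder.finish_job(): hands the job in; it is judged then, once.
Trained networks look in the newest picture that a camera, given by its name, has taken for a name from the list of things; names that differ only in an ending like _2 or _b are one class to them, and where a whole thing is asked for, a point or a joint stands for the part that bears it (a point fixed in the world has none). Each returns a list of dicts, best first, with "score" (0 to 1); they miss things now and then, are a little off and sometimes report something else, mostly with a low value. They report only what shows in the picture. A call takes as long as a camera call.
- search_frame(camera, name): "at" ([x, y, z] in m, in world coordinates, good to about 4 mm: the middle of the surface that is visible of it).
- tip_of(camera, name): "at" ([x, y, z] in m, in world coordinates, good to about 4 mm: a listed point, or the origin of a listed thing).
The state is a dict: "t": time; "joint_positions": joint angles; "joint_velocities": joint speeds; "tau": joint torques, N m; "ee_pos": TCP position; "tcp_rot": TCP orientation; "wrist_force": force on the tool from outside, world axes, zero at the start; "moment": the same for the moment, N m; "gripper_width": finger opening in m; "grasp_force": force on a finger pad.
Only numpy, scipy, OpenCV 4.12 (cv2) and the standard library are available. Lean on these libraries where they do the work, as an engineer would, in place of code of your own. Each camera call takes 0.05 s, during which the arm holds its last target. There are 200 camera calls.

## Working session

There is one attempt and no reset: what is moved stays moved. The work goes in short steps, each a Python script; the robot and the scene stay as the last script left them, time stands still between calls to the robot, and variables do not carry over. Pictures are saved under pics/ and viewed, at most 10 in all, crops included, and the job is handed in when it is done.

```bash
ls; mkdir -p pics; cat > h.py <<'E'
import numpy as np, cv2
from station import env, effector, solver, viewer, workorder, search_frame, tip_of
def snap(cam,fn=None):
    s=env.sense(); p,d=viewer.read_camera(cam)
    if fn: cv2.imwrite('pics/'+fn,p[:,:,::-1])
    return s,p,d
def campose(cam,s):
    c=viewer.camera_info(cam)
    if 'eye' in c: return c,np.array(c['rotation']),np.array(c['eye'])
    T=np.array(c['T_tool_cam']); R=np.array(s['tcp_rot']); return c,R@T[:3,:3],R@T[:3,3]+np.array(s['ee_pos'])
def rays(cam,s,uv):
    c,R,e=campose(cam,s)
    n=cv2.undistortPoints(np.array(uv,float).reshape(-1,1,2),np.array(c['intrinsics']),np.array(c['dist_coeffs']))[:,0]
    return e,np.c_[n[:,0],-n[:,1],-np.ones(len(n))]@R.T
def onplane(cam,s,uv,z):
    e,r=rays(cam,s,uv); return e+r*((z-e[2])/r[:,2])[:,None]
def proj(cam,s,P):
    c,R,e=campose(cam,s); q=(np.array(P,float)-e)@R
    n=np.c_[q[:,0],-q[:,1],-q[:,2]]
    return cv2.projectPoints(n,np.zeros(3),np.zeros(3),np.array(c['intrinsics']),np.array(c['dist_coeffs']))[0][:,0]
E
python3 - <<'E'
from h import *
for c in('top','scene'):
    snap(c,c+'0.png')
    for n in ['carrier_center','spare_center','mouth','splice','track','catch','buffer','fishplate','tape','snips','hammer','driver']:
        for f in (search_frame,tip_of):
            try: print(c,n,f.__name__,[(np.round(r['at'],4).tolist(),round(r['score'],2)) for r in f(c,n)[:2]])
            except Exception as e: print(c,n,e)
print(env.sense()['t'])
E
```

```text
pics
top carrier_center call [([0.6291, -0.2463, 0.0243], 0.74)]
top carrier_center call [([0.6346, -0.2519, 0.0356], 0.53)]
top spare_center call [([0.5562, -0.389, 0.0227], 0.71)]
top spare_center call [([0.5596, -0.3923, 0.039], 0.81)]
top mouth call [([0.5431, 0.0537, 0.031], 0.8), ([0.3749, -0.0109, 0.0008], 0.61)]
top mouth call [([0.5028, -0.2275, 0.0019], 0.63)]
top splice call [([0.5434, 0.0573, 0.0351], 0.61)]
top splice call [([0.5736, -0.1295, 0.0019], 0.79)]
top track call [([0.5471, 0.0546, 0.0288], 0.7)]
top track call [([0.5038, -0.2274, -0.002], 0.61), ([0.5746, -0.1279, 0.0051], 0.19)]
top catch call []
top catch it knows: carrier_center, driver, fishplate, hammer, mouth, snips, spare_center, splice, tape, track
top buffer call []
top buffer it knows: carrier_center, driver, fishplate, hammer, mouth, snips, spare_center, splice, tape, track
top fishplate call [([0.5424, 0.0565, 0.0276], 0.67), ([0.3782, -0.0095, 0.0042], 0.57)]
top fishplate call [([0.3745, -0.0092, -0.0006], 0.55)]
top tape call [([0.6673, 0.3678, 0.0717], 0.8)]
top tape call [([0.6696, 0.3752, 0.0
[... 1148 characters left out ...]
2, 0.0279], 0.28)]
scene buffer it knows: carrier_center, driver, fishplate, hammer, mouth, snips, spare_center, splice, tape, track
scene fishplate call [([0.382, -0.006, 0.009], 0.59)]
scene fishplate call [([0.3746, -0.0091, 0.0037], 0.5)]
scene tape call [([0.6933, 0.3879, 0.0528], 0.79)]
scene tape call [([0.6721, 0.3774, 0.0004], 0.73)]
scene snips call [([0.7732, -0.1746, 0.0149], 0.63)]
scene snips call [([0.7652, -0.1318, 0.0012], 0.65)]
scene hammer call [([0.5119, 0.5009, 0.0231], 0.7)]
scene hammer call [([0.4279, 0.4994, -0.007], 0.76)]
scene driver call [([0.7808, 0.0319, 0.0203], 0.88)]
scene driver call [([0.7796, 0.0552, 0.0001], 0.81), ([0.5743, -0.1328, 0.0032], 0.21)]
2.3
```

View pics/top0.png

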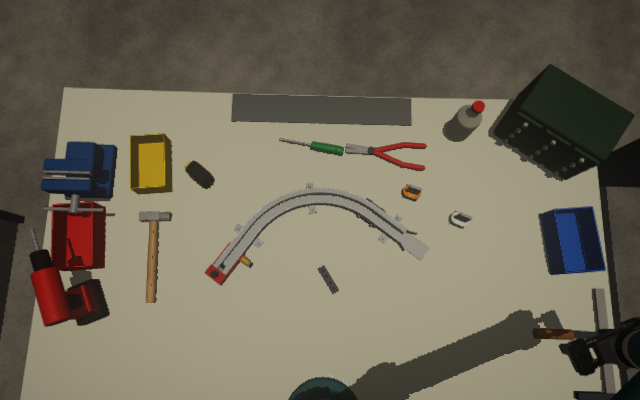

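View pics/scene0.png

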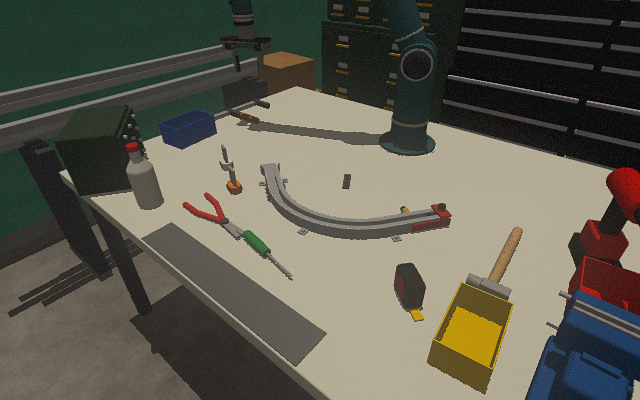

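```bash
cat >> h.py <<'E'
def down(a):
    c,s=np.cos(a),np.sin(a); return np.array([[c,s,0],[s,-c,0],[0,0,-1.]])
def course(L,mouth,psi,delta,lat=0):
    """centre line point + heading at distance L past mouth; delta = turn of corner piece at splice"""
    if L<=.12: p=np.array([L,0.]);h=0
    else:
        u=L-.12; B=.25*np.pi/2
        if u<=B: q=np.array([.25*np.sin(u/.25),.25-.25*np.cos(u/.25)]);h=u/.25
        else: q=np.array([.25,.25+u-B]);h=np.pi/2
        c,s=np.cos(delta),np.sin(delta); p=np.array([.12,0])+np.array([[c,-s],[s,c]])@q; h+=delta
    p=p+lat*np.array([-np.sin(h),np.cos(h)])
    c,s=np.cos(psi),np.sin(psi); return np.array(mouth)[:2]+np.array([[c,-s],[s,c]])@p, h+psi
E
python3 - <<'E'
from h import *
s=env.sense(); print(np.round(s['tcp_rot'],2), np.round(viewer.camera_info('wrist')['T_tool_cam'],3).tolist(), np.round(viewer.camera_info('wrist')['intrinsics'],1).tolist(), viewer.camera_info('wrist')['dist_coeffs'])
m=[.503,-.228];psi=np.arctan2(.097,.071)
for off in(0,np.pi):
    out=[]
    for L in np.arange(-.1,.68,.1):
        p,h=course(L,m,psi,0); q=solver.inverse_kinematics([*p,.045],down(h+off)); out.append(None if q is None else np.round(q,1).tolist())
    print(off,*out,sep='\n')
def look(x,y,z,a,fn):
    env.reach([x,y,z],down(a)); s,p,d=snap('wrist',fn+'.png'); np.savez(fn+'.npz',p=p,d=d,**{k:s[k] for k in('ee_pos','tcp_rot')}); print(s['t'],s['ee_pos'])
    for n in ['carrier_center','mouth','splice']: print(n,[(np.round(r['at'],4).tolist(),round(r['score'],2)) for r in tip_of('wrist',n)[:2]])
look(.55,-.25,.33,psi,'w1')
E
```

```text
[[ 0.93  0.37 -0.  ]
 [ 0.37 -0.93 -0.  ]
 [-0.    0.   -1.  ]] [[-0.002, 0.958, 0.288, 0.083], [1.0, 0.002, 0.0, 0.0], [-0.001, 0.288, -0.958, -0.171], [0.0, 0.0, 0.0, 1.0]] [[337.7, 0.0, 321.8], [0.0, 337.7, 203.2], [0.0, 0.0, 1.0]] [-0.0219268  0.         0.         0.         0.       ]
0
[0.7, 0.5, -0.2, 2.0, 0.2, 0.6, -0.2]
[0.6, 0.6, -0.3, 1.9, 0.2, 0.7, -0.5]
[0.5, 0.6, -0.4, 1.9, 0.3, 0.7, -0.7]
[0.4, 0.7, -0.5, 1.8, 0.4, 0.8, -0.6]
[0.3, 0.7, -0.6, 1.8, 0.5, 0.8, -0.4]
[0.2, 0.7, -0.6, 1.8, 0.6, 0.8, -0.2]
[0.1, 0.7, -0.7, 1.9, 0.6, 0.8, -0.1]
[0.1, 0.7, -0.9, 2.0, 0.8, 0.8, -0.3]
3.141592653589793
[0.2, 0.5, 0.4, 2.0, -0.3, 0.7, -2.9]
[1.2, 1.1, -1.3, 1.9, 1.2, 1.2, 2.0]
[1.0, 1.1, -1.3, 1.8, 1.2, 1.3, 1.8]
[0.9, 1.2, -1.3, 1.8, 1.2, 1.3, 2.0]
[-0.9, 1.1, 1.3, 1.8, -1.2, 1.2, -2.3]
[-1.0, 0.9, 1.1, 1.9, -1.0, 1.0, -2.1]
[-0.9, 0.6, 0.7, 1.9, -0.6, 0.7, -2.2]
[-1.1, 0.6, 0.7, 2.1, -0.6, 0.7, -2.3]
4.075 [ 0.54913403 -0.25180815  0.32945581]
carrier_center [([0.6353, -0.2496, 0.0372], 0.6)]
mouth [([0.5017, -0.2315, 0.0022], 0.81)]
splice [([0.5751, -0.1357, 0.0007], 0.66)]
```

View pics/w1.png

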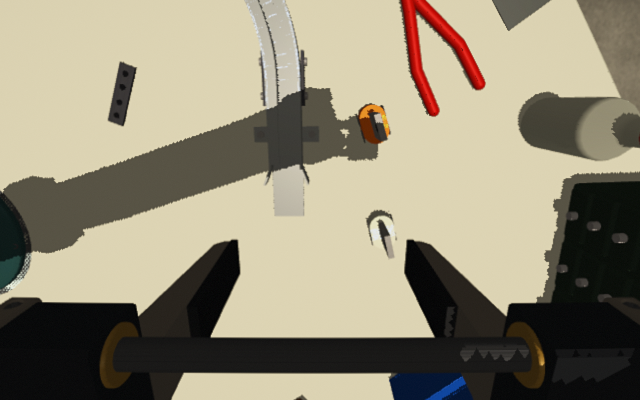

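```bash
cat > look.py <<'E'
from h import *
m=[.502,-.230];psi=np.arctan2(.097,.072)
def look(tgt,a,z,fn):
    back=.083+(z+.171-.03)*.3
    p=np.array(tgt)-back*np.array([np.cos(a),np.sin(a)])
    try: env.reach([*p,z],down(a))
    except env.PlanningError as e: print(fn,'fail',e); return
    env.pause(.15)
    s,p,d=snap('wrist',fn+'.png'); np.savez(fn+'.npz',p=p,d=d,ee_pos=s['ee_pos'],tcp_rot=s['tcp_rot']); print(fn,s['t'],np.round(s['ee_pos'],3))
    return s
for i,L in enumerate([.62,.42,.22,.0]):
    p,h=course(L,m,psi,0); look(p,h,.17,'t%d'%i)
    print([(np.round(r['at'],4).tolist(),round(r['score'],2)) for n in ('mouth','splice') for r in tip_of('wrist',n)[:1]])
look([.635,-.25],psi,.15,'c')
print([(np.round(r['at'],4).tolist(),round(r['score'],2)) for r in tip_of('wrist','carrier_center')[:1]])
E
python3 look.py
python3 - <<'E'
from h import *
a=[cv2.imread('pics/%s.png'%f)[:,:] for f in('t0','t1','t3','c')]
cv2.imwrite('pics/m.png',cv2.resize(np.vstack([np.hstack(a[:2]),np.hstack(a[2:])]),(800,500),interpolation=cv2.INTER_AREA))
E
```

```text
t0 6.0917 [0.578 0.174 0.17 ]
[]
t1 7.2167 [0.678 0.003 0.17 ]
[([0.5014, -0.2288, 0.0031], 0.88), ([0.5779, -0.1362, 0.0001], 0.72)]
t2 8.4583 [ 0.575 -0.213  0.17 ]
[([0.5014, -0.2306, 0.0003], 0.79), ([0.5768, -0.1312, 0.0009], 0.57)]
t3 9.7 [ 0.399 -0.37   0.17 ]
[]
c 10.6167 [ 0.532 -0.387  0.15 ]
[]
```

View pics/m.png

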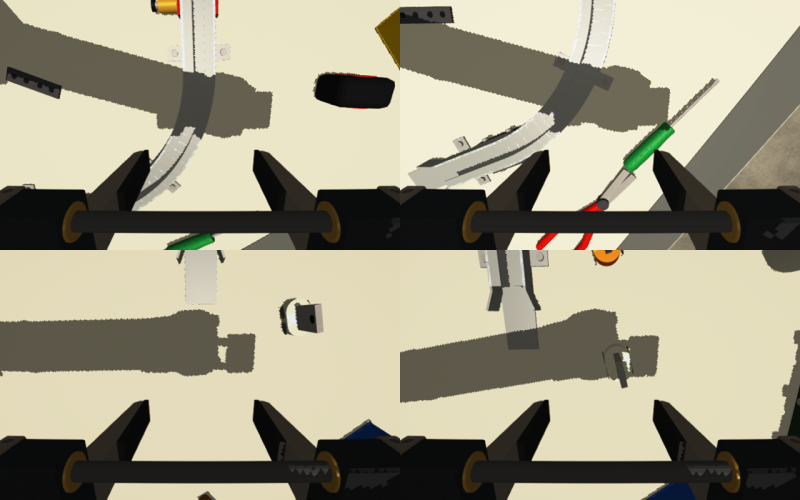

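```bash
cat > fit.py <<'E'
from h import *
from scipy.optimize import least_squares
def cloud(fn):
    z=np.load(fn+'.npz'); s=dict(ee_pos=z['ee_pos'],tcp_rot=z['tcp_rot']); d=z['d']
    v,u=np.nonzero((d>.05)&(d<1)); e,r=rays('wrist',s,np.c_[u,v]); return e+r*d[v,u][:,None], z['p'][v,u]
def local(P,m,psi,delta):
    """(L,lat) of xy points on the model course"""
    c,s=np.cos(psi),np.sin(psi); q=(P[:,:2]-m)@np.array([[c,-s],[s,c]])
    c,s=np.cos(delta),np.sin(delta); w=(q-[.12,0])@np.array([[c,-s],[s,c]])
    th=np.arctan2(w[:,0],.25-w[:,1]); r=np.hypot(w[:,0],.25-w[:,1]); B=.25*np.pi/2
    L=np.where(w[:,0]<0,q[:,0],np.where(w[:,1]<.25,.12+.25*th,.12+B+w[:,1]-.25))
    lat=np.where(w[:,0]<0,q[:,1],np.where(w[:,1]<.25,.25-r,.25-w[:,0])); return L,lat
if __name__=='__main__':
    x0=np.array([.502,-.230,.93,0])
    al=[]
    for f in('t0','t1','t2','w1'):
        P,c=cloud(f); L,lat=local(P,x0[:2],x0[2],0); k=(abs(P[:,2]-.032)<.006)&(abs(lat)<.05)&(L>.0)&(L<.70)
        print(f,k.sum(),'table z',np.median(P[abs(P[:,2])<.015,2]),'top z',np.median(P[k,2])); al.append(P[k])
    def solve(Q):
        x=x0
        for _ in range(4):
            L,lat=local(Q,x[:2],x[2],x[3]); k=(abs(lat)<.027)&(L>.01)&(L<.58)
            f=lambda x:(abs(local(Q[k],x[:2],x[2],x[3])[1])-.0155)/.0045  # lips 8..23
            x=least_squares(lambda x:np.r_[f(x),(x[0]-.502)/.1,(x[1]+.23)/.1],x,loss='soft_l1').x
        return x,np.sqrt(np.mean((f(x)*.0045)**2))
    for f,Q in zip(('t0','t1','t2','w1'),al): print(f,solve(Q))
    Q=np.vstack(al); x,_=solve(Q); print('all',x)
    for i,f in enumerate(('t0','t1','t2','w1')):
        L,lat=local(al[i],x[:2],x[2],x[3]); print(f,[(round(a,2),round(1e3*np.median((np.percentile(lat[k],1),np.percentile(lat[k],99))),1),np.round(1e3*np.percentile(lat[k],[1,99]),1)) for a in np.arange(0,.7,.05) for k in [(L>=a)&(L<a+.05)&(abs(lat)<.03)] if k.sum()>100])
    # mouth: where does the top begin
    for i in(1,2,3):
        L,lat=local(al[i],x[:2],x[2],x[3]); print('L range',np.percentile(L[abs(lat)<.02],[0,.2,1]))
    np.save('x.npy',x)
    for f in('w1','c','t2','t1'):
        P,c=cloud(f); k=(np.hypot(P[:,0]-.635,P[:,1]+.25)<.045)&(P[:,2]>.008)
        g=k&(P[:,2]<.03); t=k&(P[:,2]>.06); pl=k&(P[:,2]>.035)
        if t.sum()<10: continue
        o=P[t,:2]; w,V=np.linalg.eigh(np.cov(o.T)); print(f,g.sum(),t.sum(),'top',o.mean(0),o.mean(0),V[:,1],np.degrees(np.arctan2(V[1,1],V[0,1]))%180,np.ptp(o@V,axis=0),'zmax',P[k,2].max(),'glide',P[g,:2].min(0),P[g,:2].max(0))
E
python3 fit.py
```

```text
t0 11463 table z 0.000983633982094917 top z 0.03386435058692805
t1 13644 table z 0.0011672608943345264 top z 0.03380946101405147
t2 8261 table z 0.0010441586547832449 top z 0.03393202744295676
w1 4073 table z 0.0008972179643620404 top z 0.033839809511122976
t0 (array([ 0.50292736, -0.22870864,  0.95508335, -0.00610083]), np.float64(0.004408290923580607))
t1 (array([ 0.51502804, -0.20833522,  0.94461209,  0.09601362]), np.float64(0.004464193750365668))
t2 (array([ 0.50414298, -0.22603656,  0.93811822,  0.01710445]), np.float64(0.004597830766879513))
w1 (array([ 0.51351801, -0.21377974,  0.9334986 ,  0.09879563]), np.float64(0.004668414451336476))
all [ 0.50081804 -0.22941593  0.93409613  0.00868323]
t0 [(np.float64(0.25), np.float64(-6.6), array([-22. ,   8.8])), (np.float64(0.3), np.float64(0.9), array([-21.9,  23.6])), (np.float64(0.35), np.float64(0.7), array([-22.2,  23.6])), (np.float64(0.4), np.float64(0.2), array([-22.5,  22.9])), (np.float64(0.45), np.float64(-0.0), array([-22.7,  22.7])), (np.float64(0.5), np.float64(-0.2), array([-23. ,  22.6])), (np.float64(0.55), np.float6
[... 1050 characters left out ...]
.3,  25.1])), (np.float64(0.15), np.float64(-1.6), array([-24.5,  21.3])), (np.float64(0.2), np.float64(-1.3), array([-24. ,  21.5]))]
L range [0.00329084 0.00963916 0.01430211]
L range [0.00288534 0.00882236 0.01087849]
L range [0.00079641 0.00670424 0.01074418]
w1 665 17675 top [ 0.610123   -0.26501351] [ 0.610123   -0.26501351] [-0.97124742  0.23807235] 166.22720310181634 [0.05270847 0.0536096 ] zmax 0.4444901528348875 glide [ 0.61425761 -0.27943601] [ 0.66299393 -0.226395  ]
t2 1238 9167 top [ 0.62902122 -0.2189217 ] [ 0.62902122 -0.2189217 ] [0.16821763 0.98574988] 80.3157952712593 [0.0298707  0.06392937] zmax 0.28460008923263175 glide [ 0.61353872 -0.27844922] [ 0.66280479 -0.22586636]
```

```bash
cat > fit2.py <<'E'
from fit import *
fs=('t0','t1','t2','w1'); x0=np.load('x.npy'); al=[];Rs=[]
for f in fs:
    P,c=cloud(f); L,lat=local(P,x0[:2],x0[2],x0[3]); k=(abs(P[:,2]-.033)<.004)&(abs(lat)<.0265)&(L>.01)&(L<.56)&~((L>.08)&(L<.16))
    al.append(P[k]); Rs.append(np.load(f+'.npz')['tcp_rot'])
def f(x):
    o=[]
    for P,R in zip(al,Rs):
        Q=P-R[:,:2]@x[4:6]; o.append((abs(local(Q,x[:2],x[2],x[3])[1])-.0155)/.0045)
    return np.r_[np.concatenate(o),x[4:]/.002*3]
r=least_squares(f,np.r_[x0,0,0],loss='soft_l1'); x=r.x; print(x); np.save('x2.npy',x)
for P,R in zip(al,Rs):
    L,lat=local(P-R[:,:2]@x[4:6],x[:2],x[2],x[3]); print([(round(a,2),round(1e3*np.mean(np.percentile(lat[k],[1,99])),1)) for a in np.arange(0,.6,.05) for k in [(L>=a)&(L<a+.05)] if k.sum()>100])
def carrier(fn,c=(.635,-.25)):
    P,_=cloud(fn); R=np.load(fn+'.npz')['tcp_rot']; P=P-np.r_[R[:,:2]@x[4:6]]
    k=(np.hypot(P[:,0]-c[0],P[:,1]-c[1])<.045); t=k&(P[:,2]>.074)&(P[:,2]<.084); g=k&(P[:,2]>.008)&(P[:,2]<.03)
    for n,j in(('top',t),('glide',g)):
        if j.sum()>9: b=cv2.minAreaRect(P[j,:2].astype(np.float32)*1000); print(fn,n,j.sum(),np.round(b[0],1),np.round(b[1],1),round(b[2],1),P[j,2].mean(),P[j,:2].mean(0))
if __name__=='__main__':
    carrier('w1');carrier('t2')
    for a in [0]:
        env.reach([.635,-.25,.19],down(.93)); env.pause(.15)
        s,p,d=snap('wrist','c2.png'); np.savez('c2.npz',p=p,d=d,ee_pos=s['ee_pos'],tcp_rot=s['tcp_rot'])
        print(s['t'],[(np.round(r['at'],4).tolist(),round(r['score'],2)) for r in tip_of('wrist','carrier_center')[:1]])
    carrier('c2')
E
python3 fit2.py
```

```text
[ 5.02105237e-01 -2.28456391e-01  9.34423095e-01  1.58302831e-02
  1.74689574e-03  6.42922806e-04]
[(np.float64(0.25), np.float64(-6.7)), (np.float64(0.3), np.float64(0.2)), (np.float64(0.35), np.float64(0.2)), (np.float64(0.4), np.float64(0.1)), (np.float64(0.45), np.float64(0.1)), (np.float64(0.5), np.float64(0.0)), (np.float64(0.55), np.float64(-0.1))]
[(np.float64(0.0), np.float64(-0.1)), (np.float64(0.05), np.float64(0.3)), (np.float64(0.15), np.float64(-0.1)), (np.float64(0.2), np.float64(-0.2)), (np.float64(0.25), np.float64(0.2)), (np.float64(0.3), np.float64(0.1)), (np.float64(0.35), np.float64(-0.2)), (np.float64(0.4), np.float64(-0.2))]
[(np.float64(0.0), np.float64(-0.1)), (np.float64(0.05), np.float64(0.0)), (np.float64(0.15), np.float64(-0.0)), (np.float64(0.2), np.float64(0.1))]
[(np.float64(0.0), np.float64(0.0)), (np.float64(0.05), np.float64(0.2)), (np.float64(0.15), np.float64(-0.2)), (np.float64(0.2), np.float64(0.4))]
w1 top 203 [ 637.  -253.9] [33.9  8.5] 72.2 0.07886992994157431 [ 0.6367791  -0.25361791]
w1 glide 665 [ 637.  -253.8] [53.7 38.3] 71.9 0.024098580884770033 [ 0.63513186 -0.24997439]
t2 top 406 [ 636.9 -254.2] [34.8  8.5] 71.0 0.07852050319977777 [ 0.63696491 -0.25203369]
t2 glide 1238 [ 637.1 -253.7] [54.  38.3] 71.7 0.023136348169291946 [ 0.63334821 -0.24617805]
11.6 [([0.6357, -0.2506, 0.0385], 0.75)]
c2 top 378 [ 636.9 -253.8] [34.1  8.4] 72.3 0.07869306504058036 [ 0.63719127 -0.25314009]
c2 glide 1235 [ 636.7 -253.7] [53.8 38. ] 72.0 0.024127521823281213 [ 0.63938202 -0.25019576]
```

View pics/c2.png

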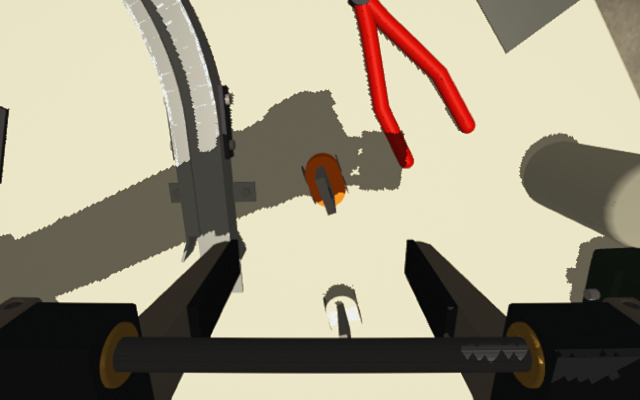

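```bash
cat > g.py <<'E'
from h import *
x=np.load('x2.npy'); H=.042
def st(tag):
    s=env.sense(); print(tag,round(s['t'],2),np.round(s['ee_pos'],4),'F',np.round(s['wrist_force'],1),'M',np.round(s['moment'],2),'w',round(s['gripper_width'],4),'g',round(s['grasp_force'],1)); return s
c=np.array([.6369,-.2538]); a=np.radians(72)
env.reach([*c,.12],down(a)); st('above')
env.movel([*c,H+.001],rate=.1); st('down')
effector.grasp(30); st('grip')
env.movel([*c,H+.06],rate=.1); s=st('lift')
p,h=course(-.042,x[:2],x[2],x[3])
env.movel([*p,H+.06],down(h),rate=.12); st('over')
env.movel([*p,H+.008],rate=.1); env.pause(.2); st('low')
snap('wrist','in.png')
E
python3 g.py
```

```text
above 12.08 [ 0.6359 -0.2545  0.1192] F [ 0.  -0.6  0.4] M [-0.05 -0.04  0.  ] w 0.0919 g 0.0
down 13.0 [ 0.6375 -0.2538  0.0435] F [ 0.2  0.5 -0.3] M [-0.06 -0.07  0.03] w 0.0919 g 0.0
grip 14.23 [ 0.6369 -0.2538  0.0429] F [0.  0.2 0.1] M [-0.07 -0.05 -0.04] w 0.0078 g 30.0
lift 14.97 [ 0.6365 -0.2538  0.1019] F [-0.5 -0.7 -2.6] M [-0.07 -0.07  0.04] w 0.0075 g 30.0
over 16.46 [ 0.4779 -0.262   0.102 ] F [-0.2 -0.2 -3. ] M [-0.01 -0.08 -0.01] w 0.0073 g 30.0
low 17.32 [ 0.4777 -0.2625  0.0507] F [-0.2  1.1 -3.3] M [-0.02 -0.01  0.  ] w 0.0082 g 30.0
```

View pics/in.png

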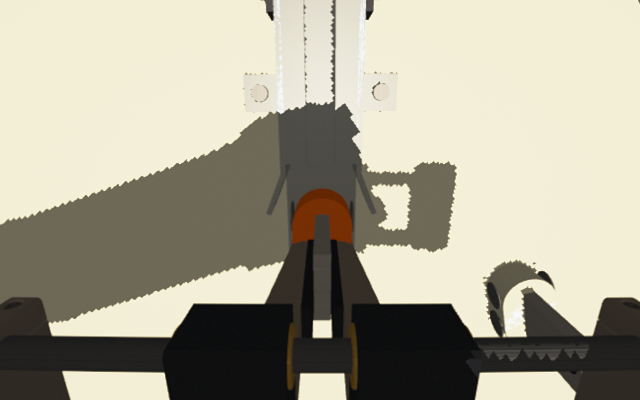

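```bash
cat > run.py <<'E'
import json,sys
from h import *
x=np.load('x2.npy')
try: S=json.load(open('S.json'))
except Exception: S=dict(lat=0.,yaw=0.,z=None)
def F(n=3):
    f=[];m=[]
    for i in range(n):
        s=env.sense(); f.append(s['wrist_force']); m.append(s['moment'])
        if i<n-1: env.pause(.01)
    return np.mean(f,0),np.mean(m,0),s
def go(L0,L1,step,rate,flim=12,k=1.2e-4,ky=.03,every=1):
    n=max(1,int(np.ceil((L1-L0)/step)))
    for i,L in enumerate(np.linspace(L0,L1,n+1)[1:]):
        p,h=course(L,x[:2],x[2],x[3],S['lat'])
        env.movel([*p,S['z']],down(h+S['yaw']),rate=rate)
        f,m,s=F(); e=np.array([np.cos(h),np.sin(h)]); l=np.array([-e[1],e[0]])
        fa,fl=f[:2]@e,f[:2]@l
        r=np.array(s['ee_pos'])[:2]-p
        if i%every==0: print(f"L{L:.4f} t{s['t']:.1f} ax{fa:6.1f} lat{fl:6.1f} z{f[2]:6.1f} Mz{m[2]:6.2f} off{S['lat']*1e3:5.2f} yaw{S['yaw']:.3f} err{1e3*r@e:5.1f}{1e3*r@l:5.1f} zc{s['ee_pos'][2]:.4f} w{s['gripper_width']:.4f}")
        S['lat']+=float(np.clip(k*(fl if abs(fl)>1.2 else 0),-6e-4,6e-4))
        S['yaw']+=float(np.clip(ky*(m[2] if abs(m[2])>.12 else 0),-.01,.01))
        S['L']=float(L); json.dump(S,open('S.json','w'))
        if np.hypot(fa,fl)>flim or abs(f[2])>12: print('STOP',f,m); return False
    return True
E
python3 - <<'E'
from run import *
p,h=course(-.042,x[:2],x[2],x[3]); z=.0505
while z>.042:
    z-=.0012; env.movel([*p,z],rate=.03); f,m,s=F(5); print(round(z,4),np.round(f,1),round(s['ee_pos'][2],4))
    if f[2]>-1.5: break
S['z']=z+.0006
go(-.042,.10,.012,.05)
E
```

```text
0.0493 [ 0.2  0.1 -2.4] 0.0494
0.0481 [-0.1 -0.2 -2.5] 0.048
0.0469 [ 0.1 -0.  -2.6] 0.0468
0.0457 [ 0.3 -0.2 -0.9] 0.0459
L-0.0302 t18.9 ax  -0.4 lat  -0.2 z  -2.7 Mz  0.02 off 0.00 yaw0.000 err  0.6  0.3 zc0.0461 w0.0080
L-0.0183 t19.3 ax  -0.3 lat  -0.4 z  -2.9 Mz -0.00 off 0.00 yaw0.000 err  0.4  0.1 zc0.0463 w0.0078
L-0.0065 t19.7 ax   0.7 lat   0.8 z  -3.3 Mz  0.01 off 0.00 yaw0.000 err  0.4  0.1 zc0.0463 w0.0080
L0.0053 t20.1 ax  -0.8 lat  -0.2 z  -2.7 Mz  0.02 off 0.00 yaw0.000 err  0.4  0.1 zc0.0463 w0.0077
L0.0172 t20.5 ax  -0.5 lat  -0.2 z  -2.6 Mz  0.02 off 0.00 yaw0.000 err  0.4  0.1 zc0.0463 w0.0078
L0.0290 t20.9 ax   0.4 lat   0.7 z  -2.9 Mz  0.01 off 0.00 yaw0.000 err  0.4  0.1 zc0.0463 w0.0077
L0.0408 t21.3 ax   0.4 lat  -0.1 z  -2.8 Mz -0.00 off 0.00 yaw0.000 err  0.4  0.1 zc0.0463 w0.0082
L0.0527 t21.7 ax  -0.2 lat  -0.0 z  -2.5 Mz -0.00 off 0.00 yaw0.000 err  0.4  0.1 zc0.0463 w0.0079
L0.0645 t22.1 ax   0.4 lat  -0.2 z  -2.7 Mz  0.02 off 0.00 yaw0.000 err  0.4  0.1 zc0.0463 w0.0078
L0.0763 t22.5 ax  -0.1 lat  -0.3 z  -2.9 Mz  0.02 off 0.00 yaw0.000 err  0.4  0.1 zc0.0463 w0.0076
L0.0882 t22.9 ax  -0.2 lat   0.2 z  -2.9 Mz  0.00 off 0.00 yaw0.000 err  0.4  0.1 zc0.0463 w0.0082
L0.1000 t23.3 ax  -0.3 lat  -0.3 z  -2.5 Mz -0.00 off 0.00 yaw0.000 err  0.4  0.1 zc0.0463 w0.0078
```

```bash
python3 -c "
from run import *
go(.10,.535,.009,.05,flim=8)"
```

```text
L0.1089 t23.6 ax  -0.2 lat  -0.2 z  -2.3 Mz  0.00 off 0.00 yaw0.000 err  0.4  0.1 zc0.0463 w0.0078
L0.1178 t24.0 ax   0.2 lat   0.1 z  -3.2 Mz  0.00 off 0.00 yaw0.000 err  0.4  0.1 zc0.0463 w0.0076
L0.1266 t24.3 ax  -0.5 lat  -0.0 z  -3.1 Mz  0.01 off 0.00 yaw0.000 err  0.5  0.1 zc0.0463 w0.0076
L0.1355 t24.7 ax   0.3 lat  -0.3 z  -3.0 Mz  0.00 off 0.00 yaw0.000 err  0.4  0.1 zc0.0463 w0.0078
L0.1444 t25.0 ax  -0.2 lat   0.3 z  -3.1 Mz  0.00 off 0.00 yaw0.000 err  0.5  0.1 zc0.0463 w0.0081
L0.1533 t25.4 ax   0.2 lat   0.0 z  -2.8 Mz  0.01 off 0.00 yaw0.000 err  0.5  0.1 zc0.0463 w0.0078
L0.1621 t25.7 ax   0.0 lat   0.3 z  -2.3 Mz  0.01 off 0.00 yaw0.000 err  0.5  0.1 zc0.0463 w0.0076
L0.1710 t26.0 ax  -0.2 lat   0.2 z  -2.6 Mz  0.00 off 0.00 yaw0.000 err  0.5  0.1 zc0.0463 w0.0078
L0.1799 t26.4 ax   0.5 lat   0.3 z  -2.6 Mz  0.01 off 0.00 yaw0.000 err  0.5  0.1 zc0.0463 w0.0076
L0.1888 t26.7 ax  -0.7 lat  -0.1 z  -1.8 Mz  0.02 off 0.00 yaw0.000 err  0.5  0.1 zc0.0463 w0.0080
L0.1977 t27.1 ax   0.3 lat  -0.1 z  -3.2 Mz -0.02 off 0.00 yaw0.000 err  0.5  0.1 zc0.0463 w0.0082
L0.2065 t27
[... 3050 characters left out ...]
w0.0077
L0.4817 t38.0 ax  -0.3 lat   0.1 z  -2.5 Mz -0.00 off 0.00 yaw0.000 err  0.4 -0.1 zc0.0463 w0.0081
L0.4906 t38.3 ax   0.2 lat   0.6 z  -2.6 Mz -0.01 off 0.00 yaw0.000 err  0.4 -0.1 zc0.0463 w0.0081
L0.4995 t38.7 ax   0.2 lat  -0.1 z  -2.8 Mz  0.02 off 0.00 yaw0.000 err  0.4 -0.1 zc0.0463 w0.0078
L0.5084 t39.0 ax   0.0 lat  -0.1 z  -2.6 Mz  0.01 off 0.00 yaw0.000 err  0.4 -0.1 zc0.0463 w0.0075
L0.5172 t39.4 ax  -0.1 lat  -0.5 z  -3.0 Mz  0.02 off 0.00 yaw0.000 err  0.4 -0.1 zc0.0463 w0.0081
L0.5261 t39.7 ax  -0.0 lat   0.5 z  -2.6 Mz  0.03 off 0.00 yaw0.000 err  0.4 -0.1 zc0.0464 w0.0079
L0.5350 t40.0 ax  -0.3 lat  -0.2 z  -2.4 Mz  0.02 off 0.00 yaw0.000 err  0.4 -0.1 zc0.0463 w0.0078
```

```bash
python3 -c "
from run import *
go(.535,.588,.0025,.025,flim=18,k=0,ky=0)"
```

```text
L0.5374 t40.3 ax  -0.0 lat   0.1 z  -2.5 Mz  0.00 off 0.00 yaw0.000 err  0.0 -0.0 zc0.0463 w0.0078
L0.5398 t40.6 ax   0.4 lat  -0.3 z  -2.7 Mz  0.04 off 0.00 yaw0.000 err  0.1 -0.0 zc0.0463 w0.0079
L0.5422 t40.9 ax   0.1 lat   0.2 z  -2.8 Mz  0.01 off 0.00 yaw0.000 err  0.2 -0.0 zc0.0463 w0.0082
L0.5446 t41.1 ax  -0.2 lat  -0.2 z  -2.6 Mz -0.01 off 0.00 yaw0.000 err  0.2 -0.0 zc0.0463 w0.0080
L0.5470 t41.4 ax   0.1 lat   0.1 z  -2.5 Mz -0.00 off 0.00 yaw0.000 err  0.2 -0.0 zc0.0463 w0.0077
L0.5495 t41.6 ax   0.0 lat  -0.4 z  -2.4 Mz -0.00 off 0.00 yaw0.000 err  0.2 -0.0 zc0.0463 w0.0078
L0.5519 t41.9 ax  -0.6 lat  -0.3 z  -2.5 Mz -0.01 off 0.00 yaw0.000 err  0.2 -0.0 zc0.0463 w0.0080
L0.5543 t42.2 ax  -0.0 lat   0.1 z  -2.6 Mz -0.01 off 0.00 yaw0.000 err  0.2 -0.0 zc0.0463 w0.0078
L0.5567 t42.5 ax   0.3 lat  -0.1 z  -2.2 Mz  0.01 off 0.00 yaw0.000 err  0.2  0.0 zc0.0463 w0.0076
L0.5591 t42.7 ax  -0.6 lat  -0.1 z  -3.0 Mz  0.00 off 0.00 yaw0.000 err  0.2 -0.0 zc0.0463 w0.0074
L0.5615 t43.0 ax  -0.6 lat  -0.1 z  -2.2 Mz  0.02 off 0.00 yaw0.000 err  0.2 -0.0 zc0.0463 w0.0078
L0.5639 t43
[... 377 characters left out ...]
w0.0077
L0.5735 t44.3 ax  -3.7 lat  -3.9 z  -2.6 Mz -0.01 off 0.00 yaw0.000 err -0.8 -1.0 zc0.0467 w0.0078
L0.5760 t44.6 ax  -4.0 lat  -4.3 z  -3.4 Mz -0.02 off 0.00 yaw0.000 err -0.9 -1.4 zc0.0469 w0.0082
L0.5784 t44.9 ax  -4.5 lat  -3.9 z  -3.2 Mz -0.05 off 0.00 yaw0.000 err -1.2 -1.4 zc0.0469 w0.0078
L0.5808 t45.1 ax  -5.2 lat  -3.6 z  -2.7 Mz -0.02 off 0.00 yaw0.000 err -1.5 -1.4 zc0.0470 w0.0082
L0.5832 t45.4 ax  -5.6 lat  -3.9 z  -3.0 Mz  0.01 off 0.00 yaw0.000 err -1.6 -1.4 zc0.0470 w0.0077
L0.5856 t45.6 ax  -5.1 lat  -3.8 z  -2.0 Mz -0.01 off 0.00 yaw0.000 err -1.5 -1.4 zc0.0470 w0.0080
L0.5880 t45.9 ax  -4.3 lat  -3.5 z  -2.6 Mz -0.03 off 0.00 yaw0.000 err -1.2 -1.4 zc0.0470 w0.0076
```

```bash
python3 -c "
from run import *
go(.588,.608,.0025,.025,flim=18,k=0,ky=0) and go(.608,.616,.001,.02,flim=12,k=0,ky=0)"
```

```text
L0.5902 t46.2 ax  -4.2 lat  -3.8 z  -2.4 Mz -0.04 off 0.00 yaw0.000 err -0.8 -1.4 zc0.0469 w0.0076
L0.5924 t46.5 ax  -3.4 lat  -3.6 z  -2.3 Mz -0.00 off 0.00 yaw0.000 err -0.8 -1.4 zc0.0469 w0.0078
L0.5947 t46.7 ax  -4.0 lat  -4.0 z  -2.4 Mz  0.02 off 0.00 yaw0.000 err -0.9 -1.4 zc0.0469 w0.0076
L0.5969 t47.0 ax  -4.2 lat  -3.9 z  -2.3 Mz  0.07 off 0.00 yaw0.000 err -0.9 -1.4 zc0.0469 w0.0076
L0.5991 t47.2 ax  -4.0 lat  -3.8 z  -2.2 Mz  0.06 off 0.00 yaw0.000 err -0.8 -1.4 zc0.0469 w0.0075
L0.6013 t47.5 ax  -4.0 lat  -4.0 z  -2.0 Mz  0.11 off 0.00 yaw0.000 err -0.9 -1.4 zc0.0469 w0.0077
L0.6036 t47.8 ax  -4.0 lat  -3.7 z  -2.3 Mz  0.10 off 0.00 yaw0.000 err -0.9 -1.4 zc0.0469 w0.0078
L0.6058 t48.0 ax  -3.5 lat  -4.2 z  -1.9 Mz  0.07 off 0.00 yaw0.000 err -0.8 -1.4 zc0.0469 w0.0077
L0.6080 t48.3 ax  -3.5 lat  -3.9 z  -1.9 Mz  0.10 off 0.00 yaw0.000 err -0.6 -1.4 zc0.0469 w0.0078
L0.6089 t48.6 ax  -3.7 lat  -3.6 z  -2.4 Mz  0.12 off 0.00 yaw0.000 err -0.6 -1.4 zc0.0469 w0.0078
L0.6098 t48.9 ax  -3.2 lat  -3.8 z  -2.2 Mz  0.11 off 0.00 yaw0.000 err -0.4 -1.4 zc0.0469 w0.0076
L0.6107 t49.1 ax  -2.4 lat  -4.5 z  -2.0 Mz  0.09 off 0.00 yaw0.000 err  0.1 -1.3 zc0.0468 w0.0079
L0.6116 t49.4 ax  -0.9 lat  -5.1 z  -2.2 Mz  0.11 off 0.00 yaw0.000 err  0.4 -1.4 zc0.0468 w0.0078
L0.6124 t49.6 ax  -0.6 lat  -5.0 z  -2.3 Mz  0.09 off 0.00 yaw0.000 err  0.7 -1.3 zc0.0467 w0.0074
L0.6133 t49.9 ax  -0.4 lat  -4.9 z  -2.4 Mz  0.11 off 0.00 yaw0.000 err  0.9 -1.3 zc0.0467 w0.0077
L0.6142 t50.2 ax   0.8 lat  -4.5 z  -3.0 Mz  0.07 off 0.00 yaw0.000 err  1.1 -1.3 zc0.0467 w0.0081
L0.6151 t50.5 ax  -0.5 lat  -5.2 z  -2.0 Mz  0.06 off 0.00 yaw0.000 err  1.1 -1.3 zc0.0466 w0.0079
L0.6160 t50.7 ax  -0.7 lat  -4.9 z  -3.2 Mz  0.08 off 0.00 yaw0.000 err  0.9 -1.2 zc0.0466 w0.0081
```

```bash
python3 -c "
from run import *
go(.616,.6215,.001,.02,flim=9,k=0,ky=0)"
```

```text
L0.6169 t51.0 ax  -1.3 lat  -5.2 z  -3.1 Mz  0.04 off 0.00 yaw0.000 err  0.6 -1.2 zc0.0466 w0.0077
L0.6178 t51.2 ax  -1.5 lat  -5.2 z  -2.6 Mz  0.01 off 0.00 yaw0.000 err  0.4 -1.2 zc0.0467 w0.0079
L0.6188 t51.5 ax  -2.1 lat  -4.8 z  -2.5 Mz  0.02 off 0.00 yaw0.000 err  0.1 -1.2 zc0.0467 w0.0076
L0.6197 t51.8 ax  -3.0 lat  -4.6 z  -2.8 Mz  0.03 off 0.00 yaw0.000 err -0.2 -1.2 zc0.0467 w0.0077
L0.6206 t52.0 ax  -3.0 lat  -4.8 z  -1.9 Mz -0.00 off 0.00 yaw0.000 err -0.5 -1.1 zc0.0467 w0.0078
L0.6215 t52.3 ax  -3.4 lat  -4.5 z  -2.1 Mz -0.03 off 0.00 yaw0.000 err -0.8 -1.0 zc0.0467 w0.0077
```

```bash
python3 -c "
from run import *
for i in range(6):
    L=S['L']; ok=go(L,L+.001,.0011,.02,flim=9.5,k=0,ky=0)
    f,m,s=F(); p,h=course(L,x[:2],x[2],x[3])
    if not ok or abs(f[:2]@[-np.sin(h),np.cos(h)])<3: break
"
```

```text
L0.6225 t52.6 ax  -4.8 lat  -4.2 z  -2.3 Mz -0.03 off 0.00 yaw0.000 err -1.1 -0.7 zc0.0467 w0.0076
L0.6235 t52.9 ax  -5.1 lat  -3.8 z  -1.7 Mz -0.03 off 0.00 yaw0.000 err -1.5 -0.4 zc0.0466 w0.0076
```

```bash
python3 -c "
from run import *
env.pause(.2); print(F())
go(S['L'],S['L']+.002,.001,.02,flim=9.5,k=0,ky=0); snap('wrist','e1.png')
im=cv2.imread('pics/e1.png')
cv2.imwrite('pics/e1b.png',im)
"
```

```text
(array([ 6.26080113, -0.19153796, -2.27274315]), array([-0.02358767, -1.79439097, -0.04086368]), {'t': 53.1, 'joint_positions': array([-0.09270406,  0.60755706, -0.69542804,  2.02171779,  0.59151136,
        0.7190422 , -0.2118722 ]), 'joint_velocities': array([-0.00057483,  0.00052275,  0.00091671, -0.0029241 ,  0.00036265,
        0.00013953,  0.00023614]), 'tau': array([ -1.88067645, -43.0594933 , -11.12296969, -11.89352989,
        -1.37910593,   0.83872944,   0.04544233]), 'ee_pos': array([0.42668759, 0.28061869, 0.04659453]), 'tcp_rot': array([[-8.12894389e-01,  5.82408135e-01,  1.86439832e-03],
       [ 5.82408175e-01,  8.12896294e-01, -5.77367351e-04],
       [-1.85182593e-03,  6.16502144e-04, -9.99998095e-01]]), 'wrist_force': array([ 6.77179415, -0.01332998, -1.9307709 ]), 'moment': array([-0.02861613, -1.756694  , -0.03657423]), 'grasp_force': 29.998698234558105, 'gripper_width': 0.0075848470069077665})
L0.6242 t53.4 ax  -5.9 lat  -3.1 z  -1.7 Mz -0.06 off 0.00 yaw0.000 err -1.8 -0.1 zc0.0466 w0.0079
L0.6248 t53.6 ax  -6.7 lat  -2.7 z  -1.7 Mz -0.07 off 0.00 yaw0.000 err -2.2  0.1 zc0.0465 w0.0078
L0.6255 t53.9 ax  -7.3 lat  -2.9 z  -2.2 Mz -0.06 off 0.00 yaw0.000 err -2.5  0.1 zc0.0465 w0.0076
```

View pics/e1b.png

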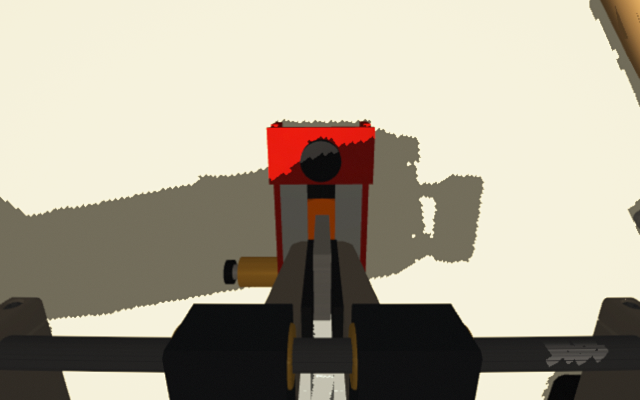

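```bash
python3 -c "
from run import *
go(S['L'],S['L']+.003,.001,.02,flim=10.5,k=0,ky=0); env.pause(.1); f,m,s=F(); print(np.round(f,1),s['ee_pos'],s['t'])
"
```

```text
L0.6263 t54.2 ax  -7.8 lat  -3.0 z  -2.5 Mz -0.07 off 0.00 yaw0.000 err -2.8  0.2 zc0.0465 w0.0078
L0.6270 t54.5 ax  -8.6 lat  -2.8 z  -1.8 Mz -0.07 off 0.00 yaw0.000 err -3.0  0.1 zc0.0466 w0.0080
L0.6278 t54.8 ax  -9.0 lat  -3.4 z  -2.2 Mz -0.06 off 0.00 yaw0.000 err -3.3  0.2 zc0.0466 w0.0080
L0.6285 t55.0 ax  -9.6 lat  -2.9 z  -2.2 Mz -0.08 off 0.00 yaw0.000 err -3.5  0.2 zc0.0466 w0.0080
[ 9.5 -3.1 -1.8] [0.42397622 0.28195851 0.04657449] 55.1333
```

```bash
python3 -c "
from run import *
for L in (.6265,.6245,.6225,.621,.6195):
    go(L+.001,L,-.001,.02,flim=10.5,k=0,ky=0)
"
```

```text
L0.6270 t55.4 ax  -7.9 lat  -3.3 z  -1.8 Mz -0.08 off 0.00 yaw0.000 err -3.1  0.2 zc0.0465 w0.0081
L0.6265 t55.7 ax  -8.5 lat  -2.5 z  -2.4 Mz -0.10 off 0.00 yaw0.000 err -2.9  0.1 zc0.0466 w0.0082
L0.6250 t55.9 ax  -6.9 lat  -2.5 z  -2.3 Mz -0.01 off 0.00 yaw0.000 err -2.3  0.1 zc0.0465 w0.0079
L0.6245 t56.2 ax  -5.8 lat  -2.3 z  -1.5 Mz -0.02 off 0.00 yaw0.000 err -1.9  0.1 zc0.0465 w0.0080
L0.6230 t56.5 ax  -4.3 lat  -3.2 z  -2.0 Mz  0.02 off 0.00 yaw0.000 err -0.9  0.0 zc0.0464 w0.0079
L0.6225 t56.7 ax  -4.0 lat  -2.3 z  -0.7 Mz  0.02 off 0.00 yaw0.000 err -0.4  0.0 zc0.0464 w0.0077
L0.6215 t57.0 ax  -2.5 lat  -2.3 z  -0.3 Mz  0.01 off 0.00 yaw0.000 err  0.3  0.0 zc0.0463 w0.0077
L0.6210 t57.3 ax  -1.1 lat  -2.6 z  -0.1 Mz  0.03 off 0.00 yaw0.000 err  0.5 -0.0 zc0.0463 w0.0077
L0.6200 t57.5 ax   0.6 lat  -2.3 z  -0.5 Mz -0.02 off 0.00 yaw0.000 err  0.6 -0.0 zc0.0462 w0.0080
L0.6195 t57.8 ax   1.1 lat  -2.0 z  -1.1 Mz  0.02 off 0.00 yaw0.000 err  0.5 -0.0 zc0.0462 w0.0076
```

```bash
python3 -c "
from run import *
effector.release(); f,m,s=F(); print(np.round(f,1),s['t'])
p=s['ee_pos']; env.movel([p[0],p[1],.20],rate=.15)
R=np.array(s['tcp_rot']); q=np.array([p[0],p[1],.2])-.03*R[:,0]; env.movel(q,rate=.1); env.pause(.15)
s,pp,d=snap('wrist','e2.png'); np.savez('e2.npz',p=pp,d=d,ee_pos=s['ee_pos'],tcp_rot=s['tcp_rot']); print(s['t'])
cv2.imwrite('pics/e2b.png',cv2.resize(pp[60:260,200:450,::-1],(750,600),interpolation=cv2.INTER_CUBIC))
from fit import cloud,local
P,_=cloud('e2'); P=P-R[:,:2]@x[4:6]; L,lat=local(P,x[:2],x[2],x[3])
t=(P[:,2]>.074)&(P[:,2]<.09)&(abs(lat)<.02)&(L>.55)&(L<.66)
print(t.sum(),np.percentile(L[t],[2,98]),np.percentile(lat[t],[2,98]))
"
```

```text
[ 0.8 -0.3  0.2] 59.1
60.875
380 [0.60058453 0.63420442] [-0.0043803   0.00344971]
```

View pics/e2b.png

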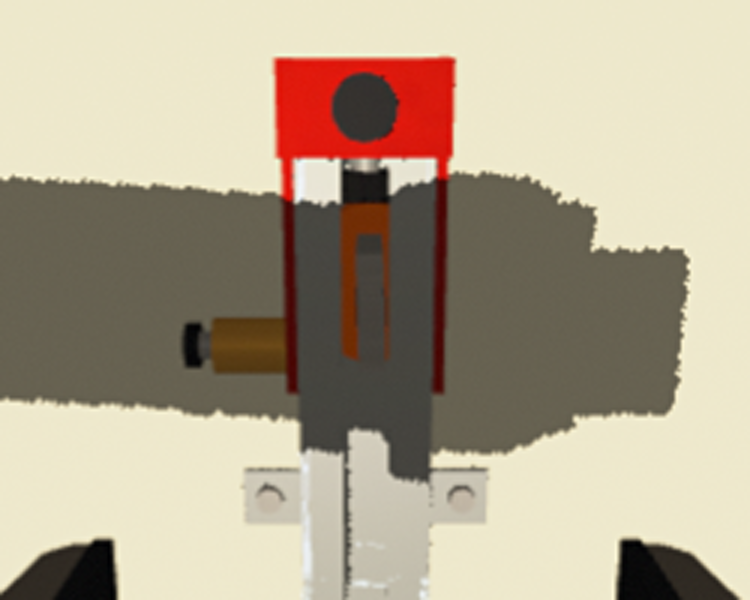

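```bash
python3 -c "
import cv2,numpy as np
a=cv2.imread('pics/t0.png')[0:60,230:330]; b=cv2.imread('pics/e1.png')[240:300,210:310]; c=cv2.imread('pics/e2.png')[140:200,240:340]
cv2.imwrite('pics/k.png',np.hstack([cv2.resize(i,(266,160),interpolation=cv2.INTER_CUBIC) for i in(a,b,c)]))
from fit import *
x=np.load('x2.npy')
for f in('t0','e2'):
    P,c=cloud(f); P=P-np.load(f+'.npz')['tcp_rot'][:,:2]@x[4:6]; L,lat=local(P,x[:2],x[2],x[3])
    k=(L>.57)&(L<.62)&(lat>.026)&(lat<.09)&(P[:,2]>.008)
    dark=k&(c.max(1)<50)
    print(f,k.sum(),'L',np.percentile(L[k],[2,50,98]),'lat max',np.percentile(lat[k],[50,98,100]),'knob',dark.sum(),np.percentile(lat[dark],[3,50,97]) if dark.sum() else '')
    kb=k&~dark&(c[:,0]>c[:,2].astype(int)+40); print('brass',kb.sum(),np.percentile(lat[kb],[2,98]))
"
```

```text
t0 892 L [0.58353996 0.59078922 0.59815255] lat max [0.04353745 0.06267274 0.06359989] knob 114 [0.05823311 0.06011181 0.06239076]
brass 706 [0.02654508 0.05348566]
e2 23781 L [0.58081978 0.61167019 0.61951179] lat max [0.05148612 0.07920111 0.08647298] knob 21513 [0.03051784 0.05248176 0.0750663 ]
brass 1610 [0.02688081 0.05311076]
```

View pics/k.png

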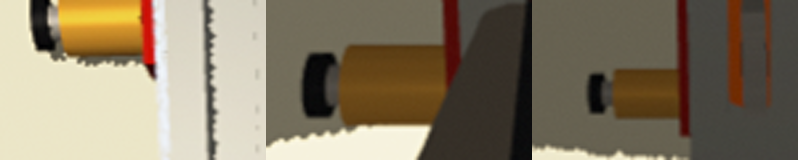

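```bash
python3 -c "
from fit import *
x=np.load('x2.npy')
for f in('t0','e2'):
    P,c=cloud(f); P=P-np.load(f+'.npz')['tcp_rot'][:,:2]@x[4:6]; L,lat=local(P,x[:2],x[2],x[3])
    k=(L>.583)&(L<.598)&(lat>.05)&(lat<.075)&(P[:,2]>.012)&(P[:,2]<.045)
    h,_=np.histogram(lat[k],np.arange(.05,.0751,.001)); print(f,h, 'L',np.median(L[k]),np.median(P[k,2]), 'max rgb per bin',[int(np.median(c[k&(abs(lat-a)<.0005)].max(1))) if (k&(abs(lat-a)<.0005)).any() else -1 for a in np.arange(.0505,.0751,.001)])
"
```

```text
t0 [23 26 25 22  2 14 16 13 33 22 17 23 20  9  0  0  0  0  0  0  0  0  0  0
  0] L 0.5915482844541039 0.023434227370906786 max rgb per bin [210, 219, 212, 207, 184, 166, 159, 160, 33, 20, 20, 20, 41, 122, -1, -1, -1, -1, -1, -1, -1, -1, -1, -1, -1]
e2 [10 10 17  8  6  7  5  7  9 14  8 11  9 10  3  0  0  0  0  0  0  0  0  0
  0] L 0.5928473688223772 0.02421572864866169 max rgb per bin [91, 89, 91, 89, 93, 68, 69, 67, 57, 19, 9, 9, 12, 34, 64, -1, -1, -1, -1, -1, -1, -1, -1, -1, -1]
```

```bash
python3 -c "
from h import *
print(env.sense()['t'],env.sense()['wrist_force']); print(workorder.finish_job())"
```

```text
60.925 [-0.01643815  0.16575323 -0.70625212]
the job is handed in; nothing more can be done
None
```

I ran the orange carrier round the track, past the spring catch and up against the buffer, then released it and handed the job in at 60.9 s. The last camera check shows the catch back out behind it and the buffer in contact. Peak pushing force was about 10 N, with the buffer short of solid by my estimate.

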